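# Spread the snap ring over the saw wheel's axle

## Robot

A 6-joint arm with a two-finger parallel gripper is mounted at the origin on the work surface. World frame = base frame: x ahead of the robot, y to its left, z up, the work surface at z = 0. Lengths are in m, angles in rad, forces in N, time in s.
With the tool pointing down it reaches from about 0.25 to 0.725 m from the base axis. Payload 9.7 kg.
Tool frame: the origin (TCP) lies midway between the tips of the shut fingers; the grasp point (between the pads) lies 19 mm behind it (manip.hold_point_z is the distance from the TCP to the grasp point, in m); z points along the fingers, y is the line along which they close (so a half turn about z gives the same grasp; the last joint's range is limited). The gripper opens to 85 mm and grips with 20 to 120 N. Pads are 22 mm wide; open, the fingers measure 114 mm over their backs; the gripper's body (76 mm by 85 mm) begins 54 mm behind the grasp point. The pads swing forward as they close: fully open they stand 13 mm farther back than shut.
Start: joints at [0, 0.087, 0.176, 1.66, 0, 1.571], TCP at [0.55, -0, 0.208] pointing down, gripper open.
Joint ranges: [-3.13, 3.13], [-0.85, 1.81], [-1.15, 1.24], [-2.2, 2.28], [-1.44, 1.52], [-3.14, 3.14]. Speed limits (rad/s): [2.22, 2.22, 2.57, 3.14, 3.14, 3.14].

## Interface

Orientations are given as a unit quaternion [x, y, z, w].
In Python, from bench import manip, optics gives the robot as it stands. The module is installed in compiled form; this text tells all that it offers.
- The arm moves only by the tool step_arm, never from a script. Its argument "deltas" is a list of rows, each a list of 3 entries, a list of its own where there are three numbers: the closure, from -1 (fully open) to 1 (shut), so that 0 is half open, then the shift along the tool's x, y, z in cm, then the turn about the tool's z in degrees. In form: [[grip, [tx, ty, tz], yaw], ...]. A call has 1 to 8 rows; each row is the pose to reach, as a shift and turn from the pose commanded when the call began, along the tool's axes at that moment; what a row does not reach only later rows make up. A row lasts 1/12 s, in which the tool goes at most 41.7 mm and 7.16 degrees, less where a joint would pass 70% of its speed; a pose out of reach is approached as far as the arm can. A call with a gripper value outside its range is refused whole. The fingers move at their own pace and stop on an object; "squeeze" is the grip in N (left out, the last holds). Time passes only in rows, so rows that repeat a pose let the fingers close. It gives the time, the measured TCP pose, the force, the opening and the grip force at its end, in the units of the state.
- manip.read_state(): the state, without advancing time (a new reading comes with each control period).
- optics.get_image(name): name is "scene" or "side" or "wrist"; returns a dict with "img" (480x640x3 uint8, blue, green, red), "K" (3x3 intrinsics, pixels), "dist_coeffs" ([k1, k2, p1, p2, k3] as OpenCV has them; the pictures are not rectified), "rvec" (rotation vector, rad) and "tvec" (3), from world to camera coordinates, as OpenCV has them; the wrist camera has in their place "T_tool_cam" (4x4, takes a point from camera to tool coordinates, whose origin is the TCP and whose axes are the flange's). Camera axes: x right, y down, z forward; pixel columns grow to the right and rows downward; lengths in m; the calibration is good to about 2 mm. A picture is of the moment at which its call begins: read the wrist's pose just before it. There is no depth.
- manip.job_done(): hands the job in; it is judged then, once.
The state is a dict: "t": time; "q": joint angles; "joint_vel": joint speeds; "joint_efforts": joint torques, N m; "tcp_pos": TCP position; "orientation": TCP orientation; "contact_force": force on the tool from outside, world axes, zero at the start; "ft_torque": the same for the moment, N m; "width": opening from 0.0 (shut) to 1.0 (fully open); "gripper_force": force on a finger pad.
Only numpy, scipy, OpenCV 4.12 (cv2) and the standard library are available. Lean on these libraries where they do the work, as an engineer would, in place of code of your own. Each camera call takes 0.05 s, during which the arm holds its last target. There are 200 camera calls.

## Task

Take the spreading pliers from their wooden holder, put their tips between the lugs of the snap ring on its block, and squeeze the handles fully so that the ring spreads and comes along. Slide the spread ring down over the saw wheel's axle stub until it is level with the groove, and finish while holding it there, handles squeezed, the ring spread, level, centred and hanging clear of the wheel. Never touch the ring with the fingers, and leave the figurine, jar and brush alone.

Things in the scene. Friction and masses are not known exactly. Their poses are not given: they have to be found in the camera images.
- pliers_grip (a point): Spreading pliers, loose, upright in a holder, handles up. Point midway between the handles, half-way up their grip, 150 mm above the table; z up, y = line of squeezing, x across (same both ways round). Rubber handles 16 mm wide (x), 42 mm long, tops 10 mm above the point; outer faces at the tops 68 mm apart relaxed (splayed), 37 mm and parallel fully squeezed.
- pliers_tips (a point): Point between the jaw tips, 131.5 mm straight below pliers_grip, at the height of their grooves (1 mm lower relaxed, 1.5 mm higher fully squeezed). Each tip has an outward V groove, 8 mm long in x, 4.4 mm high inside, 9.6 mm at its mouth, that takes the lug's 4 mm edge. Tips over their outer lips: 12 mm relaxed, 16 mm at 64.5 mm handle width, 45 mm fully squeezed. They end 8 mm lower.
- lever_l (a joint): Squeeze of the pliers: angle of each handle, 0 relaxed, 0.23 rad at the hard stop. Width over the handle tops = 68 mm - 140 mm x angle. Squeezing SPREADS the jaws, both alike. A spring opens the handles with 6 N each relaxed, 10 N squeezed (the ring adds 6 N), so the pliers can be carried lightly squeezed at 64 to 65 mm with the tips still together.
- pliers: Pivot housing of the pliers (26 x 30 x 16 mm), resting with its underside on the holder's rim; origin at the pivot, 60 mm below pliers_grip, same axes. 0.18 kg in all. Squeezed from 64.5 mm until the tips meet the lugs (about 52 mm), the tips sink 2 mm relative to the handle tops; fingers that move ahead as they close carry the pliers down a few mm more: start higher and raise the gripper to match.
- ring_mid (a point): Steel snap ring: C-shaped, 4 mm thick, 37 mm across, sprung, loose, 36 g, lying flat on a block. Point half-way up its thickness, where the axle's centre shall be when the ring is spread; z up, -x towards its open side with two lugs that stick out over the block's edge. Bore 26.4 mm relaxed (does not pass the axle); fully spread it clears the axle by about 2 mm.
- ring_lugs (a point): Point midway between the ring's lugs, 18 mm to the -x side of ring_mid, 47 mm above the table, same axes. The pliers' tips go in here from above with the pliers' y along this y. Lugs 15 mm long (x), 4 mm thick, each with a shallow pocket 11 mm long (x) facing the other: pockets 23.6 mm apart relaxed, 19.4 mm between the bumps at their ends. Below them is free space of 33 mm.
- ring_l (a joint): Opening of the ring: angle of each half, 0 relaxed, about 0.21 rad when the pliers are fully squeezed.
- ring: The snap ring; origin at the centre of its underside, 2 mm below ring_mid and 1 mm to its +x side.
- block: Fixed wooden block, top 50 x 56 mm, 45 mm high, on a 110 x 100 x 10 mm foot, carrying the ring. Origin on the table, within 4 mm under the ring's centre at the start; the lugs stick out past its -x side, 9 mm from the origin.
- holder: Fixed upright wooden holder of the pliers, 48 x 66 mm, 82 mm high, on a 110 x 110 x 10 mm foot, with a 16 x 48 mm well (x by y) in which the jaws hang 72 mm deep. Origin on the table under its centre.
- groove (a point): Centre of the groove in the fixed upright axle stub amid the saw wheel; on the axle's axis, z up, 91 mm above the table. Axle 28 mm in diameter; groove 25 mm in diameter, 6 mm high. The stub's top is 22 mm above the point, its last 5 mm tapering to 20 mm. A collar 36 mm in diameter ends 6 mm below the point.
- wheel: Band saw wheel (180 mm across, hub 60 mm high) lying on its bracket, with the axle stub, fixed; origin on the table on the axle's axis.
- figurine: Bystander: turned wooden figurine, 44 mm wide, 101 mm tall; origin under its foot.
- jar: Bystander: white jar, 52 mm wide, 62 mm tall; origin under its foot.
- brush: Bystander: brush, 190 mm long, lying flat.
Things that resemble listed ones, but are neither listed nor needed, are in the scene too. Leave any purple look-alike of the wheel alone. Of the things shaped like the ring, the bare steel one is meant.

How it is judged:
By the outcome, as a careful person would: the job done as asked, in the order asked, and still so for the second after the job is handed in, while the arm keeps its last pose, push and grip.
It also fails if it takes over 64 s, if anything falls off the work surface, if the arm or the gripper's body presses on something with over 40 N, if the wrist force passes 120 N, or if a joint passes its speed limit or range.

## Working session

There is one attempt and no reset: what is moved stays moved. The work goes in short steps, Python scripts to look and compute and a tool call to move; the robot and the scene stay as the last step left them, time stands still between calls to the robot, and variables do not carry over. Pictures are saved under pics/ and viewed, at most 10 in all, crops included, and the job is handed in when it is done.

Besides the shell and the picture viewer there is one more tool, called after ">>>" by a JSON object that holds its "api" and its "payload". step_arm: Moves the arm, as the interface text tells. Its arguments: {"type":"object","properties":{"deltas":{"type":"array"},"squeeze":{"type":"number"}},"required":["deltas"]}

```bash
mkdir -p pics; cat > h.py <<'E'
import numpy as np, cv2
from scipy.spatial.transform import Rotation as R
from bench import manip, optics
def grab(n,f=None):
    s=manip.read_state(); d=optics.get_image(n); d['s']=s
    if f: cv2.imwrite('pics/'+f,d['img'])
    return d
def cam(d):
    # returns Rwc (cam->world), origin
    if 'rvec' in d and d.get('rvec') is not None:
        Rm=cv2.Rodrigues(np.array(d['rvec'],float))[0]; return Rm.T, -Rm.T@np.array(d['tvec'],float).ravel()
    T=np.array(d['T_tool_cam']); Rt=R.from_quat(d['s']['orientation']).as_matrix()
    return Rt@T[:3,:3], Rt@T[:3,3]+np.array(d['s']['tcp_pos'])
def ray(d,u,v):
    p=cv2.undistortPoints(np.array([[[u,v]]],float),np.array(d['K']),np.array(d['dist_coeffs'],float))[0,0]
    Rc,o=cam(d); return o,Rc@np.array([p[0],p[1],1])
def atz(d,u,v,z):
    o,r=ray(d,u,v); return o+r*(z-o[2])/r[2]
def proj(d,P):
    Rc,o=cam(d); rv=cv2.Rodrigues(Rc.T)[0]
    return cv2.projectPoints(np.array(P,float).reshape(-1,1,3),rv,-Rc.T@o,np.array(d['K']),np.array(d['dist_coeffs'],float))[0].reshape(-1,2)
def tri(obs):
    A=np.zeros((3,3));b=np.zeros(3)
    for d,u,v in obs:
        o,r=ray(d,u,v); r/=np.linalg.norm(r);M=np.eye(3)-np.outer(r,r);A+=M;b+=M@o
    return np.linalg.solve(A,b)
def save(d,n): import pickle; pickle.dump(d,open(n+'.pkl','wb'))
def load(n): import pickle; return pickle.load(open(n+'.pkl','rb'))
E
python3 - <<'E'
from h import *
for n in ('scene','side','wrist'):
    d=grab(n,n+'0.png'); save(d,n+'0'); print(n,cam(d)[1])
s=manip.read_state(); print(s); print(manip.hold_point_z)
E
```

```text
scene [ 0.98972791 -0.69385325  0.7693116 ]
side [0.3752583  0.66804158 0.63538375]
wrist [0.54954605 0.06841748 0.37463549]
{'t': 0.15, 'q': array([ 1.03315843e-05,  8.73281747e-02,  1.75289150e-01,  1.65980074e+00,
       -2.33127384e-05,  1.57081381e+00]), 'joint_vel': array([ 0.00068246, -0.00078889,  0.00332667,  0.00023315,  0.00086856,
        0.00032518]), 'joint_efforts': array([-3.04631758e-03, -5.20762289e+01,  4.65044117e+01,  1.38444663e-02,
       -2.16874664e-04, -1.82086734e-05]), 'tcp_pos': array([ 5.49790365e-01, -1.51410557e-06,  2.07135144e-01]), 'orientation': array([ 7.07109210e-01,  7.07104160e-01, -3.77157862e-04, -3.60663007e-04]), 'contact_force': array([-0.459928  ,  0.77232627,  0.25714247]), 'ft_torque': array([-0.01647235,  0.01657502, -0.01901951]), 'gripper_force': 0.0, 'width': 1.0005758815863544}
0.0187
```

View pics/scene0.png

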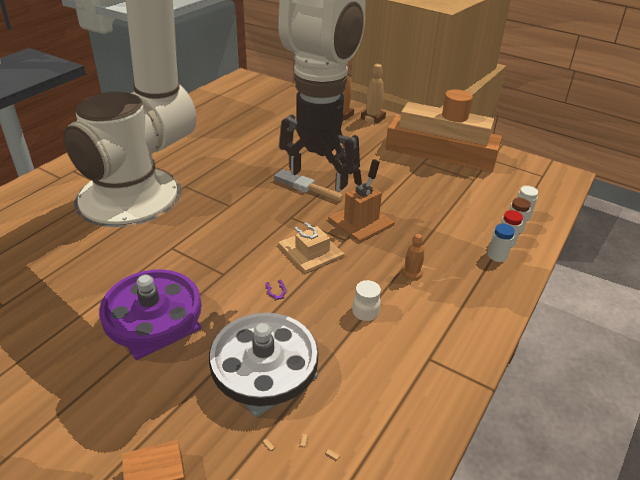

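View pics/side0.png

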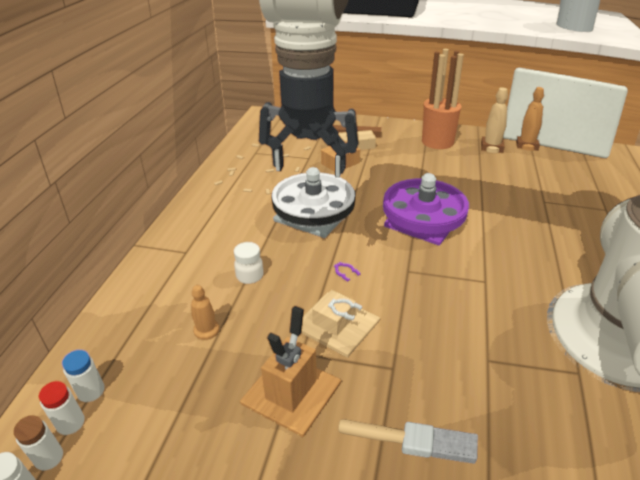

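Look-alikes: the steel ring on the block is at scene (308,232), the purple ring at (276,290). The steel/white wheel is at (263,355), the purple wheel at (150,305). There is only one pair of pliers, at (365,195). I choose the steel ring, the white wheel and the pliers, and check them in one close composite.

```bash
python3 - <<'E'
from h import *
a=load('scene0')['img'];b=load('side0')['img']
def c(i,x,y,w,h,s): return cv2.resize(i[y:y+h,x:x+w],None,fx=s,fy=s,interpolation=cv2.INTER_CUBIC)
# top: scene pliers+ring x270-400,y150-275 ; side x235-385
t=np.hstack([c(a,270,150,133,120,3),c(b,240,290,133,120,3)])
u=np.hstack([c(a,230,315,66,40,6),c(b,280,160,66,40,6)])
cv2.imwrite('pics/c0.png',np.vstack([t,u[:, :t.shape[1]] if u.shape[1]>=t.shape[1] else cv2.copyMakeBorder(u,0,0,0,t.shape[1]-u.shape[1],0)]))
E
```

```text
(no output)
```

View pics/c0.png

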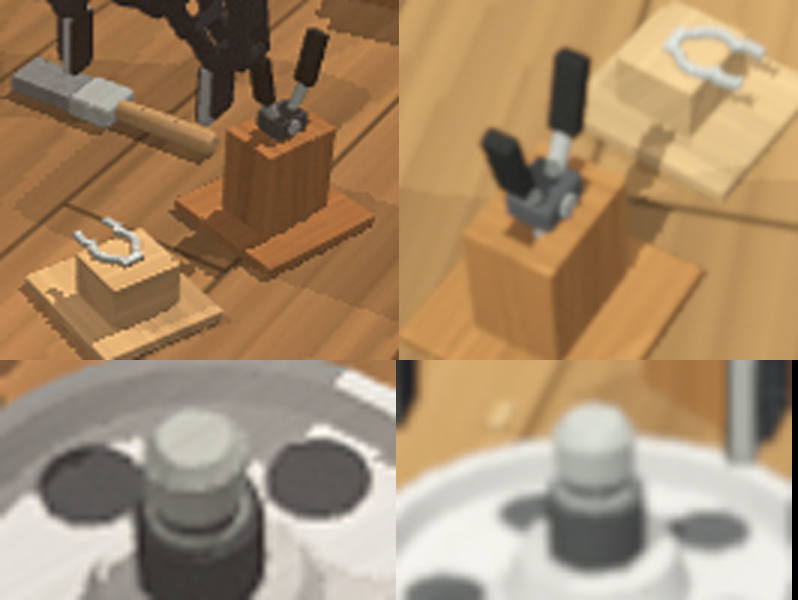

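The crops confirm the choice: bare steel ring on the block with its lugs pointing left in scene, pliers upright with the handles splayed, white wheel with the steel stub. Next I triangulate.

```bash
python3 - <<'E'
from h import *
np.set_printoptions(precision=4,suppress=True)
a=load('scene0');b=load('side0')
A=lambda x,y:(a,270+x/3,150+y/3); B=lambda x,y:(b,240+(x-399)/3,290+y/3)
print('axle top (z.113)',tri([(a,263.3,327.8),(b,313,169.7)]),atz(a,263.3,327.8,.113),atz(b,313,169.7,.113))
h=[(317,35),(262,62)];k=[(572,52),(495,135)]
for i in(0,1):
  for j in (0,1): print('handle',i,j,tri([A(*h[i]),B(*k[j])]))
for n,P,Q,z in (('holder',[(222,133),(268,160),(334,125)],[(465,232),(555,275),(625,195)],.082),('block',[(78,243),(115,290),(180,258)],[(615,75),(690,128)],.045),('lugs',[(80,220),(75,237)],[(762,50),(740,84)],.047),('ringend',[(143,250)],[(668,48)],.047)):
  for p in P: print(n,'scene',atz(*A(*p),z))
  for p in Q: print(n,'side',atz(*B(*p),z))
E
```

```text
axle top (z.113) [ 0.6043 -0.236   0.1118] [ 0.6078 -0.2363  0.113 ] [ 0.6017 -0.2362  0.113 ]
handle 0 0 [0.5308 0.2238 0.1685]
handle 0 1 [0.5377 0.2538 0.1518]
handle 1 0 [0.5208 0.199  0.1511]
handle 1 1 [0.5276 0.23   0.1342]
holder scene [0.497  0.1966 0.082 ]
holder scene [0.5419 0.1862 0.082 ]
holder scene [0.5596 0.2539 0.082 ]
holder side [0.5566 0.2537 0.082 ]
holder side [0.5103 0.268  0.082 ]
holder side [0.4905 0.2166 0.082 ]
block scene [0.4585 0.0673 0.045 ]
block scene [0.509 0.039 0.045]
block scene [0.5267 0.0942 0.045 ]
block side [0.5225 0.1065 0.045 ]
block side [0.4756 0.1356 0.045 ]
lugs scene [0.4458 0.088  0.047 ]
lugs scene [0.4543 0.0696 0.047 ]
lugs side [0.4482 0.0731 0.047 ]
lugs side [0.4555 0.1009 0.047 ]
ringend scene [0.5018 0.0847 0.047 ]
ringend side [0.4986 0.0823 0.047 ]
```

>>> {"api": "step_arm", "payload": {"deltas": [[-1, [3, 0, -3], -7], [-1, [7, -0.5, -3], -14], [-1, [11, -1, -3], -21], [-1, [15, -1.5, -3], -28], [-1, [19, -2, -3], -35], [-1, [22.8, -2.3, -3], -42], [-1, [22.8, -2.3, -3], -49], [-1, [22.8, -2.3, -3], -56]], "squeeze": 30}}

```text
t: 0.82
tcp_pos: [0.5263, 0.2304, 0.2369]
orientation: [0.288, 0.958, -0.0, -0.0]
contact_force: [0.8, -0.3, -0.1]
width: 0.999
gripper_force: 0.0
```

>>> {"api": "step_arm", "payload": {"deltas": [[-1, [0, 0, 0], -7], [-1, [0, 0, 0], -14], [-1, [0, 0, 0], -18], [-1, [0, 0, 0], -18], [-1, [0, 0, 0], -18]]}}

```text
t: 1.23
tcp_pos: [0.5269, 0.228, 0.2374]
orientation: [0.14, 0.99, -0.0, -0.0]
contact_force: [-0.2, 0.1, 0.3]
width: 0.996
gripper_force: 0.0
```

```bash
python3 - <<'E'
from h import *
np.set_printoptions(precision=4,suppress=True)
d=grab('wrist','w1.png');save(d,'w1');s=d['s'];print(s['t'],s['tcp_pos'],s['q'],R.from_quat(s['orientation']).as_matrix())
for y in (1,2): pass
print(proj(d,[[.529,.2265,.16],[.538,.254,.16],[.521,.199,.16]]))
E
```

```text
1.2333 [0.5269 0.228  0.2374] [ 0.4083  0.1609  0.3157  1.7261 -0.      0.6901] [[-0.9606  0.2781 -0.0004]
 [ 0.2781  0.9606 -0.0002]
 [ 0.0004 -0.0003 -1.    ]]
[[317.6044 245.6842]
 [358.4523 247.0007]
 [277.1065 245.6713]]
```

View pics/w1.png

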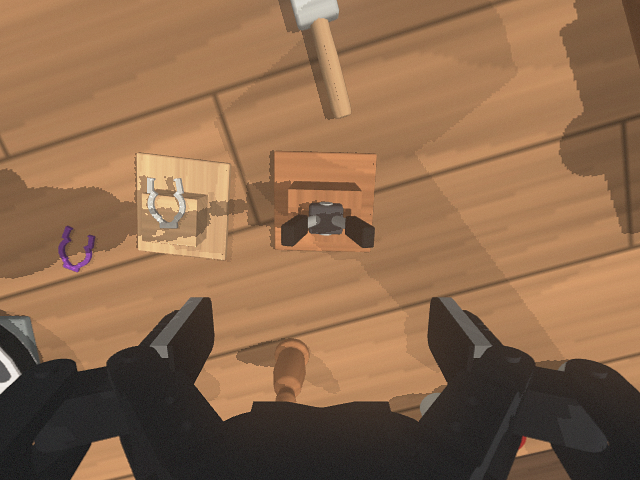

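The wrist picture shows the pliers around (328,225), the ring on its block around (167,203) and the purple ring at (77,250). I enlarge that part.

```bash
python3 - <<'E'
from h import *
i=load('w1')['img']
a=cv2.resize(i[145:265,265:385],None,fx=3.3,fy=4.9,interpolation=cv2.INTER_CUBIC)
b=cv2.resize(i[145:265,130:240],None,fx=3.6,fy=4.9,interpolation=cv2.INTER_CUBIC)
cv2.imwrite('pics/c1.png',np.hstack([a,b]));print(a.shape,b.shape)
E
```

```text
(588, 396, 3) (588, 396, 3)
```

View pics/c1.png

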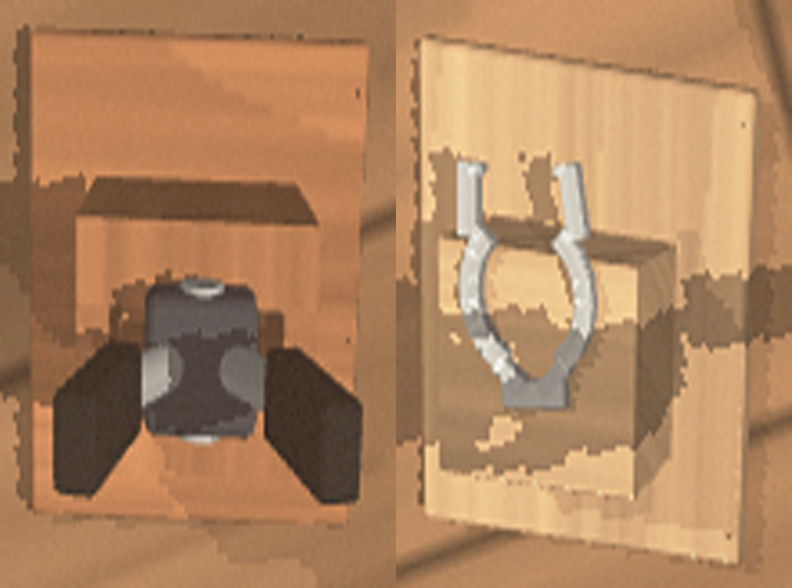

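```bash
python3 - <<'E'
from h import *
np.set_printoptions(precision=4,suppress=True)
d=load('w1')
A=lambda x,y:(265+x/3.3,145+y/4.9); B=lambda x,y:(130+(x-396)/3.6,145+y/4.9)
def p(n,pts,f,z):
    P=np.array([atz(d,*f(*q),z) for q in pts]); print(n,P[:,:2].tolist() and P[:,:2].round(4).tolist(),'mean',P.mean(0)); return P
p('hand tops',[(56,458),(361,455)],A,.160)
p('housing',[(147,285),(255,290),(252,437),(150,435)],A,.098)
p('hfoot',[(30,28),(368,42),(350,522),(32,512)],A,.010)
p('lugs',[(468,198),(575,200)],B,.049)
p('tips lugs',[(470,163),(568,163)],B,.049)
p('tail',[(535,393)],B,.049)
p('ring sides',[(462,280),(594,285)],B,.049)
p('bfoot',[(422,38),(755,92),(738,563),(427,513)],B,.010)
p('btop',[(440,237),(638,265),(634,497)],B,.045)
E
```

```text
hand tops [[0.5169, 0.2039], [0.5346, 0.2665]] mean [0.5258 0.2352 0.16  ]
housing [[0.5076, 0.2251], [0.5163, 0.2519], [0.5417, 0.2441], [0.5338, 0.2181]] mean [0.5248 0.2348 0.098 ]
hfoot [[0.4563, 0.1985], [0.4896, 0.3024], [0.5938, 0.2703], [0.5607, 0.165]] mean [0.5251 0.234  0.01  ]
lugs [[0.4543, 0.076], [0.4628, 0.1039]] mean [0.4585 0.0899 0.049 ]
tips lugs [[0.448, 0.0793], [0.4554, 0.1048]] mean [0.4517 0.092  0.049 ]
tail [[0.4966, 0.0781]] mean [0.4966 0.0781 0.049 ]
ring sides [[0.4691, 0.0678], [0.4803, 0.1024]] mean [0.4747 0.0851 0.049 ]
bfoot [[0.4176, 0.0579], [0.456, 0.1485], [0.5566, 0.1061], [0.5175, 0.0154]] mean [0.4869 0.082  0.01  ]
btop [[0.4593, 0.0634], [0.4801, 0.1141], [0.526, 0.0949]] mean [0.4885 0.0908 0.045 ]
```

>>> {"api": "step_arm", "payload": {"deltas": [[-1, [0.35, 0.6, 0], 0.5], [-1, [0.35, 0.6, 3], 0.5], [-1, [0.35, 0.6, 6], 0.5], [-1, [0.35, 0.6, 9], 0.5], [-1, [0.35, 0.6, 10.5], 0.5], [-1, [0.35, 0.6, 11.2], 0.5], [-1, [0.35, 0.6, 11.2], 0.5]]}}

```text
t: 1.87
tcp_pos: [0.5244, 0.2347, 0.1242]
orientation: [0.144, 0.99, -0.001, -0.001]
contact_force: [-0.4, 0.4, 0.9]
width: 0.993
gripper_force: 0.0
```

```bash
python3 - <<'E'
from h import *
d=grab('wrist');save(d,'w2')
a=grab('scene');b=grab('side')
i=np.vstack([cv2.resize(d['img'][120:480,100:540],(400,327)),np.zeros((0,400,3),np.uint8)])
j=np.hstack([i,cv2.resize(a['img'][130:250,290:437],(400,327),interpolation=2)])
cv2.imwrite('pics/c2.png',np.vstack([j,cv2.resize(b['img'][270:400,180:500],(800,270),interpolation=2)[:, :800]]))
print(d['s']['tcp_pos'],d['s']['contact_force'])
E
```

```text
[0.52444514 0.23468857 0.12417322] [-0.35815005  0.39306598  0.87818286]
```

View pics/c2.png

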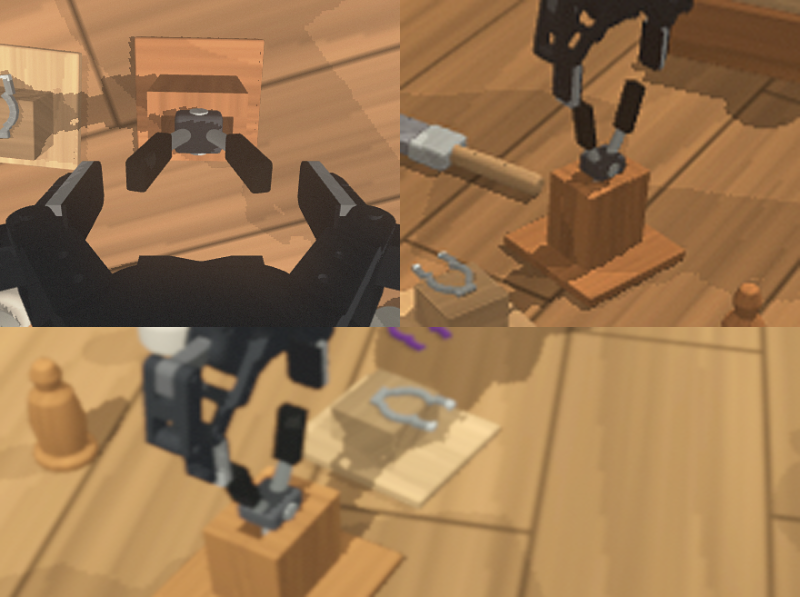

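```bash
python3 - <<'E'
from h import *
np.set_printoptions(precision=4,suppress=True)
d=load('w2');s=d['s'];Rt=R.from_quat(s['orientation']).as_matrix()
T=np.array(d['T_tool_cam']);print(T, 'tool z',Rt[:,2])
c=lambda P:(P-[100,120])*400/440
w=lambda t:s['tcp_pos']+Rt@np.array(t)
print('padtips L/R',c(proj(d,[w([x,y,-.013]) for x in(-.011,.011) for y in (-.0425,.0425)])))
print('TCP',c(proj(d,[s['tcp_pos']])))
# handle tops outer edge in crop -> world at z=.16
inv=lambda x,y:(100+x*1.1,120+y*1.1)
for q in [(128,165),(272,168),(126,182),(270,190)]:
    P=atz(d,*inv(*q),.160);print(q,P,Rt.T@(P-s['tcp_pos']))
a=load('scene0');print(proj(a,[w([0,y,-.013]) for y in (-.0425,.0425)]+[[.5169,.2039,.16],[.5346,.2665,.16]]))
E
```

```text
[[-0.0008 -0.9642 -0.2652  0.068 ]
 [ 1.     -0.001   0.0007  0.001 ]
 [-0.0009 -0.2652  0.9642 -0.1676]
 [ 0.      0.      0.      1.    ]] tool z [-0.0024 -0.001  -1.    ]
padtips L/R [[116.3769 178.3814]
 [280.1773 178.1905]
 [113.3481 138.4585]
 [282.9834 138.2744]]
TCP [[198.3643 149.0341]]
(128, 165) [0.509  0.2074 0.16  ] [ 0.0071 -0.0306 -0.0358]
(272, 168) [0.5284 0.2674 0.16  ] [ 0.0056  0.0325 -0.0359]
(126, 182) [0.5165 0.2038 0.16  ] [-0.0011 -0.0319 -0.0358]
(270, 190) [0.5386 0.2641 0.16  ] [-0.0051  0.0322 -0.0359]
[[350.9221 175.7464]
 [379.0376 163.1252]
 [355.8101 165.2213]
 [377.2462 155.5084]]
```

```bash
python3 - <<'E'
from h import *
np.set_printoptions(precision=4,suppress=True)
d=load('w1');s=d['s'];Rt=R.from_quat(s['orientation']).as_matrix()
for u,v,y in [(213,298,-.0425),(209,345,-.0425),(430,298,.0425),(430,345,.0425),(189,298,-.0425),(452,298,.0425)]:
    o,r=ray(d,u,v);o=Rt.T@(o-s['tcp_pos']);r=Rt.T@r;print(u,v,o+r*(y-o[1])/r[1])
E
```

```text
213 298 [ 0.0072 -0.0425 -0.0326]
209 345 [-0.0083 -0.0425 -0.0424]
430 298 [ 0.0113  0.0425 -0.042 ]
430 345 [-0.0059  0.0425 -0.0466]
189 298 [ 0.0183 -0.0425 -0.0573]
452 298 [ 0.0207  0.0425 -0.063 ]
```

The fingertips only just reach the handle tops in the pictures, so I go 15 mm lower and close to 64.5 mm.

>>> {"api": "step_arm", "payload": {"deltas": [[-1, [-0.05, 0, 0.8], 0], [-1, [-0.1, 0, 1.5], 0], [-1, [-0.1, 0, 1.5], 0], [-0.7, [-0.1, 0, 1.5], 0], [-0.6, [-0.1, 0, 1.4], 0], [-0.55, [-0.1, 0, 1.4], 0], [-0.52, [-0.1, 0, 1.4], 0], [-0.52, [-0.1, 0, 1.4], 0]], "squeeze": 30}}

```text
t: 2.68
tcp_pos: [0.5266, 0.2344, 0.1129]
orientation: [0.144, 0.99, 0.0, 0.001]
contact_force: [-0.8, -2.0, 5.2]
width: 0.763
gripper_force: 8.8
```

>>> {"api": "step_arm", "payload": {"deltas": [[-0.52, [0, 0, 0], 0], [-0.52, [0, 0, 0], 0], [-0.52, [0, 0, 0], 0]]}}

```text
t: 2.93
tcp_pos: [0.5266, 0.2344, 0.1129]
orientation: [0.144, 0.99, 0.0, 0.001]
contact_force: [-1.6, -1.5, 5.0]
width: 0.76
gripper_force: 8.8
```

```bash
python3 - <<'E'
from h import *
d=grab('wrist');save(d,'w3')
a=grab('scene');b=grab('side')
j=np.hstack([cv2.resize(d['img'][120:480,100:540],(400,327)),cv2.resize(a['img'][130:250,290:437],(400,327),interpolation=2)])
cv2.imwrite('pics/c3.png',np.vstack([j,cv2.resize(b['img'][270:400,180:500],(800,270),interpolation=2)]))
print(d['s']['tcp_pos'],d['s']['contact_force'],d['s']['width']*85,d['s']['gripper_force'])
E
```

```text
[0.52657795 0.23436872 0.11287177] [-1.56390205 -1.47919425  5.04310006] 64.63441142155959 8.796046748757362
```

View pics/c3.png

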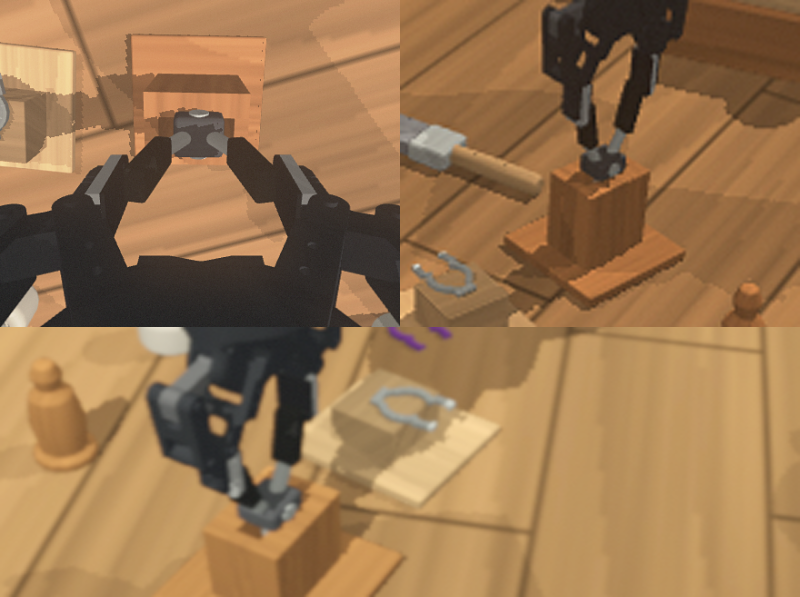

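Gripped evenly at 64.6 mm. Now I lift straight out of the well.

>>> {"api": "step_arm", "payload": {"deltas": [[-0.52, [0, 0, -1], 0], [-0.52, [0, 0, -2.5], 0], [-0.52, [0, 0, -4], 0], [-0.52, [0, 0, -5.5], 0], [-0.52, [0, 0, -7], 0], [-0.52, [0, 0, -8.5], 0], [-0.52, [0, 0, -9.5], 0], [-0.52, [0, 0, -9.5], 0]]}}

```text
t: 3.75
tcp_pos: [0.5269, 0.2348, 0.2094]
orientation: [0.143, 0.99, 0.001, 0.001]
contact_force: [0.2, -0.6, -1.7]
width: 0.759
gripper_force: 6.6
```

>>> {"api": "step_arm", "payload": {"deltas": [[-0.52, [0.3, -2, 0], 0], [-0.52, [0.6, -5, 0], 0], [-0.52, [1, -8, 0], 0], [-0.52, [1.5, -11, 0], 0], [-0.52, [2, -14, 0], 0], [-0.52, [2.3, -15.7, 0], 0], [-0.52, [2.3, -15.7, 0], 0], [-0.52, [2.3, -15.7, 0], 0]]}}

```text
t: 4.42
tcp_pos: [0.4594, 0.0899, 0.2065]
orientation: [0.144, 0.99, 0.0, 0.0]
contact_force: [0.6, 0.6, -1.6]
width: 0.759
gripper_force: 6.6
```

```bash
python3 - <<'E'
from h import *
np.set_printoptions(precision=4,suppress=True)
d=grab('wrist');save(d,'w4');a=grab('scene');save(a,'s4');b=grab('side');save(b,'d4')
s=d['s'];print(s['t'],s['tcp_pos'],s['orientation'],s['contact_force'],s['width']*85,s['gripper_force'])
def c(i,x,y,w,h,s,W=400,H=300): return cv2.resize(i[y:y+h,x:x+w],(W,H),interpolation=2)
t=np.array([.4585,.09,.047]);
pa=proj(a,[t])[0].astype(int);pb=proj(b,[t])[0].astype(int);pw=proj(d,[t])[0].astype(int);print(pa,pb,pw)
w=c(d['img'],220,60,240,180,0)
w=cv2.resize(d['img'][60:240,200:440],(800,600),interpolation=2)[:, :]
cv2.imwrite('pics/w4c.png',w)
sc=np.hstack([cv2.resize(im[max(p[1]-110,0):max(p[1]-110,0)+150,p[0]-50:p[0]+50],(400,600),interpolation=2) for im,p in((a['img'],pa),(b['img'],pb))])
cv2.imwrite('pics/s4c.png',sc)
E
```

```text
4.4167 [0.4594 0.0899 0.2065] [0.1443 0.9895 0.0001 0.0001] [ 0.5636  0.5751 -1.5866] 64.51412644762809 6.603952227160335
[302 224] [353 312] [318 217]
```

View pics/w4c.png

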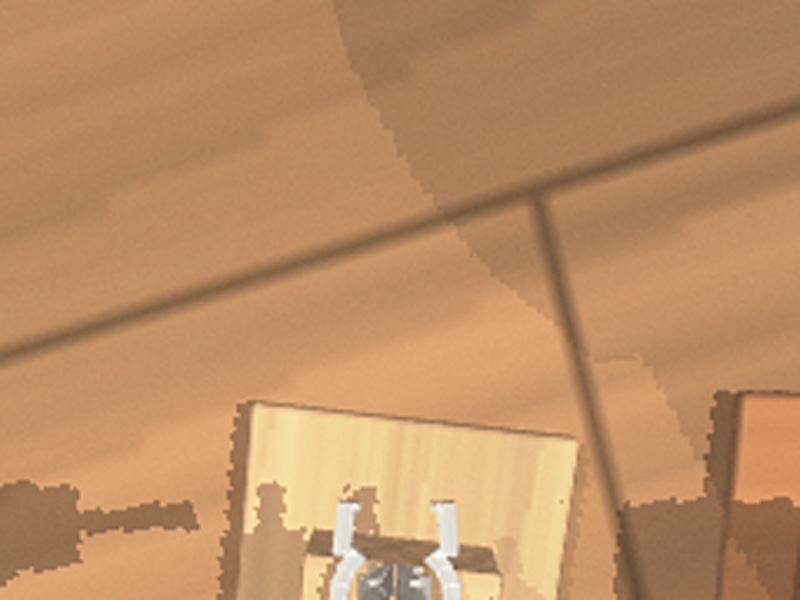

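The crop was a bit high. It shows the lugs at full-picture (303,217) and (333,218), with the plier tips right below them in the picture, roughly over the ring's centre. I recrop lower, together with the outside views.

```bash
python3 - <<'E'
from h import *
d,a,b=load('w4'),load('s4'),load('d4')
w=cv2.resize(d['img'][205:265,260:380],(800,400),interpolation=2)
# scene x262-342,y150-250 ; side
f=lambda im,x,y:cv2.resize(im[y:y+60,x:x+120],(400,200),interpolation=2)
cv2.imwrite('pics/c4.png',np.vstack([w,np.hstack([f(a['img'],245,178),f(b['img'],295,262)])]))
E
```

```text
(no output)
```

View pics/c4.png

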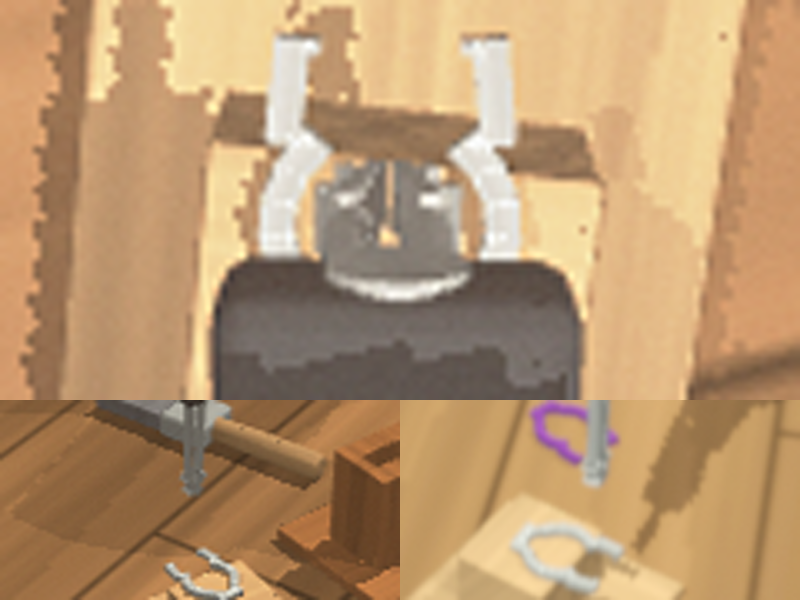

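The wrist view has the lugs at crop (287,90) and (496,92), and the tips' lower end at (392,165), centred between them sideways. Now the numbers.

```bash
python3 - <<'E'
from h import *
np.set_printoptions(precision=4,suppress=True)
d,a,b=load('w4'),load('s4'),load('d4');s=d['s'];Rt=R.from_quat(s['orientation']).as_matrix()
W=lambda x,y:(d,260+x/6.667,205+y/6.667);S=lambda x,y:(a,245+x/3.333,178+(y-400)/3.333);D=lambda x,y:(b,295+(x-400)/3.333,262+(y-400)/3.333)
T=lambda P:Rt.T@(P-s['tcp_pos'])
for n,P in (('tipbot wrist z.103',atz(*W(392,165),.103)),('tipbot scene+side',tri([S(190,490),D(595,484)])),('all',tri([S(190,490),D(595,484),W(392,165)])),
 ('scene .103',atz(*S(190,490),.103)),('side .103',atz(*D(595,484),.103)),
 ('lugL w',atz(*W(287,90),.049)),('lugR w',atz(*W(496,92),.049)),
 ('lugtipL scene',atz(*S(170,567),.049)),('lugtipR scene',atz(*S(205,553),.049)),
 ('lugtip side',atz(*D(615,552),.049)),('lugtip side',atz(*D(592,585),.049)),
 ('lugtipL w',atz(*W(295,42),.049)),('lugtipR w',atz(*W(488,43),.049)),
 ('lugrootL w',atz(*W(283,140),.049)),('lugrootR w',atz(*W(503,140),.049))):
    print(n,P,T(P))
E
```

```text
tipbot wrist z.103 [0.4566 0.0907 0.103 ] [ 0.0029 -0.0001  0.1035]
tipbot scene+side [0.4597 0.0877 0.101 ] [-0.0009 -0.0021  0.1055]
all [0.4585 0.0893 0.1006] [ 0.0007 -0.0009  0.1059]
scene .103 [0.4611 0.0853 0.103 ] [-0.0029 -0.004   0.1035]
side .103 [0.4595 0.09   0.103 ] [-0.      0.0001  0.1035]
lugL w [0.4547 0.076  0.049 ] [ 0.0006 -0.0147  0.1575]
lugR w [0.4632 0.1035 0.049 ] [0.0003 0.0141 0.1575]
lugtipL scene [0.4557 0.0713 0.049 ] [-0.0018 -0.0189  0.1575]
lugtipR scene [0.4657 0.0962 0.049 ] [-0.0042  0.0078  0.1575]
lugtip side [0.45   0.0777 0.049 ] [ 0.0055 -0.0144  0.1575]
lugtip side [0.4571 0.1021 0.049 ] [0.0057 0.011  0.1575]
lugtipL w [0.4486 0.079  0.049 ] [ 0.0073 -0.0135  0.1575]
lugtipR w [0.4563 0.1044 0.049 ] [0.0071 0.0129 0.1575]
lugrootL w [0.4612 0.0733 0.049 ] [-0.0065 -0.0154  0.1575]
lugrootR w [0.47   0.1026 0.049 ] [-0.0065  0.0151  0.1575]
```

>>> {"api": "step_arm", "payload": {"deltas": [[-0.52, [0.05, 0, 1], 0], [-0.52, [0.05, 0, 2], 0], [-0.52, [0.05, 0, 3], 0], [-0.52, [0.05, 0, 4], 0], [-0.52, [0.05, 0, 4.4], 0], [-0.52, [0.05, 0, 4.4], 0], [-0.52, [0.05, 0, 4.4], 0]]}}

```text
t: 5.15
tcp_pos: [0.459, 0.0906, 0.1625]
orientation: [0.143, 0.99, -0.0, -0.0]
contact_force: [0.7, 0.1, -1.3]
width: 0.764
gripper_force: 6.6
```

```bash
cat > asc.py <<'E'
from h import *
def asc(d,x0,x1,y0,y1,k=1):
    h=cv2.cvtColor(d['img'],cv2.COLOR_BGR2HSV)[y0:y1,x0:x1]
    print('cols',x0,x1)
    for i in range(0,h.shape[0],k):
        print(y0+i,''.join(('#' if p[1]<60 and p[2]>170 else 'o' if p[1]<60 and p[2]>85 else 'x' if p[2]<85 and p[1]<70 else '.') for p in h[i,::k]))
E
python3 - <<'E'
from asc import *
np.set_printoptions(precision=4,suppress=True)
d=grab('wrist');save(d,'w5');s=d['s'];print(s['tcp_pos'],s['orientation'],s['contact_force'],s['width']*85)
print(proj(d,[[.4585,.09,.049],s['tcp_pos']+R.from_quat(s['orientation']).as_matrix()@np.array([0,0,.1045])]))
asc(d,285,355,188,250)
E
```

```text
[0.459  0.0906 0.1625] [ 0.1435  0.9897 -0.0001 -0.0002] [ 0.6949  0.1238 -1.2679] 64.91398790859043
[[318.0769 230.0391]
 [318.8735 233.0815]]
cols 285 355
188 ......................................................................
189 ......................................................................
190 ......................................................................
191 ......................................................................
192 ......................................................................
193 ......................................................................
194 ......................................................................
195 ......................................................................
196 ......................................................................
197 ......................................................................
198 ......................................................................
199 ......................................................................
200 .......................................
[... 3006 characters left out ...]
######...................
241 .............##########ooooooooo...oooooooo########o..................
242 .............#########.oooooooooooooooooooo#########..................
243 .............oo#ooooo...ooooooooooooooooooooo#######..................
244 .............o.o.o..o..ooooooooooooooooooooooooooooo..................
245 .......................ooooooooooooooooooooooo........................
246 .......................ooooooooooooooooooo###o........................
247 ........................oo##################o.........................
248 .....................o...oooo############oooo..............o..........
249 ............ooo.oo.oo.oooo..ooo########ooo...ooo...oo.o..o............
```

```bash
python3 - <<'E'
from h import *
np.set_printoptions(precision=4,suppress=True)
d=load('w5');s=d['s'];Rt=R.from_quat(s['orientation']).as_matrix();T=lambda P:Rt.T@(P-s['tcp_pos'])
print('lug top end',T(atz(d,317.6,221.2,.049)),'root',T(atz(d,317.6,239.5,.049)))
for z in (.0555,.0575,.0595): print('tip edge',z,T(atz(d,318.3,229.3,z)))
print('tip edge from w4',)
E
```

```text
lug top end [ 0.0075 -0.001   0.1135] root [-0.0076 -0.0011  0.1135]
tip edge 0.0555 [ 0.0024 -0.0005  0.107 ]
tip edge 0.0575 [ 0.0029 -0.0004  0.105 ]
tip edge 0.0595 [ 0.0034 -0.0004  0.103 ]
tip edge from w4
```

>>> {"api": "step_arm", "payload": {"deltas": [[-0.52, [0.13, -0.05, 0], 0], [-0.52, [0.13, -0.05, 0.5], 0], [-0.52, [0.13, -0.05, 1], 0], [-0.52, [0.13, -0.05, 1.5], 0], [-0.52, [0.13, -0.05, 1.5], 0], [-0.52, [0.13, -0.05, 1.5], 0]], "squeeze": 60}}

```text
t: 5.7
tcp_pos: [0.4575, 0.0904, 0.1472]
orientation: [0.143, 0.99, -0.0, -0.0]
contact_force: [-0.2, 0.9, -1.5]
width: 0.762
gripper_force: 6.6
```

>>> {"api": "step_arm", "payload": {"deltas": [[-0.48, [0, 0, 0], 0], [-0.44, [0, 0, 0], 0], [-0.4, [0, 0, 0], 0], [-0.36, [0, 0, 0], 0], [-0.32, [0, 0, 0], 0], [-0.29, [0, 0, 0], 0], [-0.27, [0, 0, 0], 0], [-0.27, [0, 0, 0], 0]]}}

```text
t: 6.37
tcp_pos: [0.4578, 0.0905, 0.1477]
orientation: [0.143, 0.99, -0.0, 0.0]
contact_force: [0.1, 0.2, -1.2]
width: 0.635
gripper_force: 7.9
```

```bash
python3 - <<'E'
from asc import *
np.set_printoptions(precision=4,suppress=True)
d=grab('wrist');save(d,'w6');a=grab('scene');save(a,'s6');b=grab('side');save(b,'d6')
s=d['s'];print(s['tcp_pos'],s['contact_force'],s['width']*85,s['gripper_force'])
asc(d,285,355,215,255)
p=proj(b,[[.4585,.09,.047]])[0].astype(int);print('side',p);asc(b,p[0]-35,p[0]+35,p[1]-25,p[1]+20)
E
```

```text
[0.4578 0.0905 0.1477] [ 0.0978  0.1994 -1.1842] 53.96596230387974 7.921937427017838
cols 285 355
215 ......................................................................
216 ......................................................................
217 ......................................................................
218 ......................................................................
219 ......................................................................
220 ......................................................................
221 ......................................................................
222 ......................................................................
223 ......................................................................
224 ......................................................................
225 ......................................................................
226 .............ooo......................................................
227 ............#######o#.........................ooo#o###................
228 ............#########oo
[... 4700 characters left out ...]
.........................
323 ......................................................................
324 ......................................................................
325 ......................................................................
326 ......................................................................
327 ......................................................................
328 ......................................................................
329 ......................................................................
330 ......................................................................
331 ......................................................................
```

```bash
python3 - <<'E'
from h import *
np.set_printoptions(precision=4,suppress=True)
d=load('w6');s=d['s'];Rt=R.from_quat(s['orientation']).as_matrix();W=lambda t:s['tcp_pos']+Rt@np.array(t)
for z in (.101,.103,.105,.107,.109,.111,.113): print(z,proj(d,[W([.0027,0,z])])[0])
T=lambda P:Rt.T@(P-s['tcp_pos'])
print('lugs',T(atz(d,317.6,226.7,.049)),T(atz(d,317.6,241.5,.049)))
# crop for view
b,a=load('d6'),load('s6')
E
```

```text
0.101 [318.8517 230.7696]
0.103 [318.8602 230.1573]
0.105 [318.8686 229.5534]
0.107 [318.8769 228.9578]
0.109 [318.8851 228.3703]
0.111 [318.8932 227.7907]
0.113 [318.9011 227.2189]
lugs [ 0.0064 -0.0009  0.0987] [-0.0052 -0.001   0.0987]
```

>>> {"api": "step_arm", "payload": {"deltas": [[-0.25, [0, 0, 0], 0], [-0.23, [0, 0, 0], 0], [-0.2, [0, 0, 0], 0], [-0.17, [0, 0, -0.05], 0], [-0.14, [0, 0, -0.05], 0], [-0.14, [0, 0, -0.05], 0]]}}

```text
t: 7.02
tcp_pos: [0.4577, 0.0904, 0.1482]
orientation: [0.144, 0.99, -0.0, 0.0]
contact_force: [-0.4, -0.2, -1.2]
width: 0.57
gripper_force: 10.5
```

```bash
python3 - <<'E'
from asc import *
np.set_printoptions(precision=4,suppress=True)
d=grab('wrist');save(d,'w7');s=d['s'];print(s['tcp_pos'],s['contact_force'],s['ft_torque'],s['width']*85,s['gripper_force'])
asc(d,285,355,222,250)
E
```

```text
[0.4577 0.0904 0.1482] [-0.4171 -0.211  -1.218 ] [-0.0302  0.0232 -0.0525] 48.492019643318116 10.518653118051589
cols 285 355
222 ......................................................................
223 ......................................................................
224 ......................................................................
225 ......................................................................
226 .........###oo#ooo................................oo.oo...............
227 .........#########oo..........................o########...............
228 .........#########o#.........................oo########...............
229 .........######oo#o#.........................oo########...............
230 .........##ooooooo##.........................oooo######...............
231 .........#oooo###oo#.........................oooooo#####..............
232 .........#oooo####o..........................ooo########..............
233 .........ooooo####o..........................oo#########..............
234 .........#ooooooooo..........................oooo#######..............
[... 425 characters left out ...]
ooooooo####..............
241 ........##o............oooooooooooooooooooooo.........oo..............
242 ........#..............oooooooooooooooooooo#o.........................
243 ........#..............oo#####oooooooo######o.........................
244 ........................oo################oo..........................
245 ...................o.......oo##########ooo............................
246 ...........ooooooooooooo...ooooooooooooo...ooooo......oo..............
247 .........oooooooooooooooooooooooooooooooooooooooooooooooooo...........
248 ........oooooooooooooooooooooooooooooooooooooooooooooooooooo..........
249 .......ooooooooooooooooooooooooooooooooooooooooooooooooooooo..........
```

The lugs have begun to spread with no vertical load. I squeeze fully, raising slightly, then lift a little.

>>> {"api": "step_arm", "payload": {"deltas": [[-0.1, [0, 0, -0.05], 0], [-0.05, [0, 0, -0.05], 0], [0, [0, 0, -0.1], 0], [0.04, [0, 0, -0.1], 0], [0.08, [0, 0, -0.15], 0], [0.12, [0, 0, -0.15], 0], [0.18, [0, 0, -0.15], 0], [0.25, [0, 0, -0.15], 0]]}}

```text
t: 7.73
tcp_pos: [0.4578, 0.0905, 0.1497]
orientation: [0.144, 0.99, 0.0, 0.0]
contact_force: [-0.2, -0.7, -0.2]
width: 0.395
gripper_force: 60.3
```

>>> {"api": "step_arm", "payload": {"deltas": [[0.25, [0, 0, 0], 0], [0.25, [0, 0, 0], 0], [0.25, [0, 0, 0], 0], [0.25, [0, 0, -0.3], 0], [0.25, [0, 0, -0.8], 0], [0.25, [0, 0, -1.4], 0], [0.25, [0, 0, -2], 0], [0.25, [0, 0, -2], 0]]}}

```text
t: 8.4
tcp_pos: [0.4583, 0.0906, 0.1713]
orientation: [0.143, 0.99, 0.0, 0.001]
contact_force: [0.2, 0.0, -2.2]
width: 0.39
gripper_force: 60.1
```

```bash
python3 - <<'E'
from asc import *
np.set_printoptions(precision=4,suppress=True)
d=grab('wrist');save(d,'w8');b=grab('side');save(b,'d8');a=grab('scene');save(a,'s8')
s=d['s'];print(s['tcp_pos'],s['contact_force'],s['ft_torque'],s['width']*85,s['gripper_force'])
asc(d,280,360,220,262)
asc(b,318,388,275,325)
E
```

```text
[0.4583 0.0906 0.1713] [ 0.245   0.0114 -2.233 ] [-0.0022 -0.02    0.062 ] 33.18721832546547 60.12345314025879
cols 280 360
220 ................................................................................
221 ................................................................................
222 ................................................................................
223 ................................................................................
224 ................................................................................
225 ..........oo.................................................o..................
226 ....oooo#####...............................................o###ooooo...........
227 ....###o#####o.............................................oo########...........
228 ....o#######oo.............................................oo########...........
229 ....##ooo#oooo.............................................ooooo#####...........
230 ....###oo#o###.............................................oooo##o###...........
231 ....###ooo####.......................
[... 5656 characters left out ...]
.........................
316 ......................................................................
317 ......................................................................
318 ......................................................................
319 ......................................................................
320 ......................................................................
321 ......................................................................
322 ......................................................................
323 ......................................................................
324 ......................................................................
```

The ring is spread and came up with the pliers: the grip is at the stop and the weight reads 2.2 N. Next I lift and carry it to a viewing point near the axle.

>>> {"api": "step_arm", "payload": {"deltas": [[0.25, [0, 0, -1], 0], [0.25, [0, 0, -2.5], 0], [0.25, [0, 0, -4], 0], [0.25, [0, 0, -5.5], 0], [0.25, [0, 0, -7], 0], [0.25, [0, 0, -8.5], 0], [0.25, [0, 0, -10], 0], [0.25, [0, 0, -10], 0]]}}

```text
t: 9.22
tcp_pos: [0.4583, 0.0906, 0.2728]
orientation: [0.144, 0.99, 0.001, 0.002]
contact_force: [0.3, 0.1, -2.0]
width: 0.393
gripper_force: 60.1
```

>>> {"api": "step_arm", "payload": {"deltas": [[0.25, [-0.7, -0.7, 0], 0], [0.25, [-2, -2, 0], 0], [0.25, [-4, -4, 0], 0], [0.25, [-6, -6, 0], 0], [0.25, [-8, -8, 0], 0], [0.25, [-10, -10, 0], 0], [0.25, [-12, -12, 0], 0], [0.25, [-14, -14, 0], 0]]}}

```text
t: 9.88
tcp_pos: [0.5524, -0.0856, 0.2683]
orientation: [0.144, 0.99, -0.0, -0.001]
contact_force: [-0.1, 0.8, -2.9]
width: 0.391
gripper_force: 60.1
```

>>> {"api": "step_arm", "payload": {"deltas": [[0.25, [-2, -2, 0], 0], [0.25, [-4, -4, 0], 0], [0.25, [-6, -6, 0], 0], [0.25, [-8, -8, 0], 0], [0.25, [-10, -10, 0], 0], [0.25, [-12, -12, 0], 0], [0.25, [-13.3, -12.8, 0], 0], [0.25, [-13.8, -13.2, 0], 0]]}}

```text
t: 10.55
tcp_pos: [0.6475, -0.2524, 0.2664]
orientation: [0.144, 0.99, 0.0, -0.002]
contact_force: [-0.1, -0.2, -1.9]
width: 0.397
gripper_force: 60.1
```

>>> {"api": "step_arm", "payload": {"deltas": [[0.25, [0, 0, 0], 0], [0.25, [0, 0, 0], 0], [0.25, [0, 0, 0], 0]]}}

```text
t: 10.8
tcp_pos: [0.6467, -0.2492, 0.2691]
orientation: [0.143, 0.99, 0.0, -0.0]
contact_force: [0.8, 0.2, -1.1]
width: 0.396
gripper_force: 60.1
```

```bash
python3 - <<'E'
from asc import *
np.set_printoptions(precision=4,suppress=True)
d=grab('wrist');save(d,'w9');s=d['s'];print(s['t'],s['tcp_pos'],s['orientation'],s['q'],s['contact_force'],s['width']*85)
p=proj(d,[[.604,-.236,.113]])[0];print(p)
p=p.astype(int);g=cv2.cvtColor(d['img'],cv2.COLOR_BGR2GRAY)
for y in range(p[1]-34,p[1]+34,2): print(y,' '.join('%2d'%(v//10) for v in g[y,p[0]-36:p[0]+38:2]))
E
```

```text
10.8 [ 0.6467 -0.2492  0.2691] [ 0.1435  0.9897  0.0001 -0.0005] [-0.3678  0.5331  0.8588  1.8975  0.     -0.0799] [ 0.7522  0.2315 -1.073 ] 33.696939795858334
[319.554 170.009]
136 18 23 23 22 22 22 22 23 22 23 20 14 15 16 14 14 19 21 23 23 23 23 22 19 18 19 19 19 18 22 23 23 23 23 23 23 23
138 11 24 23 23 23 23 23 23 23 15 14 15 15 16 22 23 23 23 23 23 23 23 23 23 23 22 19 18 18 18 21 23 23 23 23 23 23
140 11 13 23 23 23 23 23 23 16 14 14 14 20 23 23 23 23 23 23 23 23 23 23 23 23 23 24 22 18 18 18 22 23 23 23 23 23
142 11 11 24 23 23 23 23 15 15 14 14 23 23 23 23 23 23 23 23 23 23 23 23 23 23 23 23 23 23 18 19 19 22 23 23 23 23
144 11 11 24 23 23 23 15 15 15 14 23 23 23 23 23 23 23 23 23 23 23 23 23 23 23 23 23 23 23 23 18 19 19 23 23 23 23
146 11 11 22 23 17 18 14 15 14 23 23 17 23 22 23 23 17 23 20 16 14 21 23 23 23 23 23 23 23 23 23 19 19 20 23 23 23
148 11 11 21 23 23 16 14 15 19 17 17 17 18 18 17 17 11 11 11 11 11 11 11 12 21 23 23 23 23 23 23 21 19 19 23 23 23
150 11 11 23 23 17 14 15 15 18 17 17 17 17 17 14 11 11 11  9 10 13 11 11 11 11 19 23 23 23 23 23 23 19 19 20 23 23
15
[... 2287 characters left out ...]
2 22 22 22
192 24 18 11 10 10 10 11 12 22 23 23 23 23 16 13 14 14 14 15 15 16 16 16 16 16 16 20 22 22 22 23 17 12 11 10 10 11
194 11 10 11 11 11 10 11 11 10 15 23 23 23 23 23 22 16 14 14 15 15 16 16 19 22 22 22 22 22 22 10 10 10 10 10 10 10
196 10 11 11 11 11 10 10 11 11 11 19 23 23 23 23 23 23 23 23 23 23 23 23 22 22 22 22 22 22 10 10 10 10 10 10 10 10
198 11 11 11 11 11 10 11 11 11 11 11 24 23 23 23 23 23 23 23 23 23 23 23 23 23 23 23 23 12 10 10 10 10 10 11 10 10
200 11 11 11 11 11 11 11 11 11 11 11 14 23 23 23 23 23 23 23 23 23 23 23 23 23 23 23 24 10 11 10 10 10 10 10 10 10
202 11 11 11 11 11 10 11 11 11 11 11 11 23 23 23 23 23 23 23 23 23 23 23 23 23 23 23 21 11 11 11 10 10 10 10 10 10
```

```bash
python3 - <<'E'
from h import *
np.set_printoptions(precision=4,suppress=True)
d=load('w9');s=d['s'];Rt=R.from_quat(s['orientation']).as_matrix()
g=cv2.cvtColor(d['img'],cv2.COLOR_BGR2GRAY)
m=((g>=198)&(g<=222)).astype(np.uint8);m=cv2.morphologyEx(m,cv2.MORPH_OPEN,np.ones((3,3)))
n,l,st,c=cv2.connectedComponentsWithStats(m);k=l[167,322];print(st[k],c[k])
P=atz(d,*c[k],.113);print('axle',P,'tool',Rt.T@(P-s['tcp_pos']),'r',np.linalg.norm(atz(d,st[k][0]-.5,c[k][1],.113)-atz(d,st[k][0]+st[k][2]-.5,c[k][1],.113)))
# ring/tips in w8: tool coords of lug geometry
d8=load('w8');s8=d8['s'];R8=R.from_quat(s8['orientation']).as_matrix();T=lambda P:R8.T@(P-s8['tcp_pos'])
zr=.0713
for u,v in [(283.5,225.5),(349.5,225.5),(285.5,239.5),(348,239.5),(288,255),(347,255)]: print(u,v,T(atz(d8,u,v,zr)))
from asc import asc
asc(d,275,365,218,275)
E
```

```text
[312 156  22  23 401] [322.4389 167.0399]
axle [ 0.6023 -0.2328  0.113 ] tool [0.0471 0.0031 0.1562] r 0.019394633276400695
283.5 225.5 [ 0.0071 -0.0269  0.1   ]
349.5 225.5 [0.007  0.0233 0.1   ]
285.5 239.5 [-0.0039 -0.0256  0.1   ]
348 239.5 [-0.004   0.0224  0.1001]
288 255 [-0.0164 -0.024   0.1   ]
347 255 [-0.0165  0.0219  0.1001]
cols 275 365
218 ##############oooooo####################################################oooooooo##########
219 #########################################################################################o
220 ########################################################################################oo
221 #####################################################################################ooooo
222 ####################################################################################oooooo
223 ###################################################################################ooooooo
224 #################################################################################ooooooooo
225 ##########ooooooo#################################################oooo#########
[... 3966 characters left out ...]
oooooooxxxx.xxxxxxxxxxx............
268 .........xxx.xxxxx.xxxxxxxxooooooooooooxxxooxxxooooooooooooooo.xxxxxxxxxx.xxx.xx..........
269 ........xx.x.xxx...x.xxxxxxxooooooooooxxxxxx.xxxooooooooooooox.x.xxx.xxxxxxx.xx...........
270 ........x.xxx.xxx.xxxxxxxx.xooooooooooxxxxxxxxxxoooooooooooooxxx..xx.xxxxxxxxxxx..........
271 ........x.x.xx....x.xxxxxxxxoooooooooxxxxxx..xxoxooooooooooooxxxxx.xx.xx.xx.xxxx..........
272 ........x.x.x.xx......xxxx.xoooooooooxxxxxxxxxxxxxoooooooooooxxxx.x.xx..x.xxxx.x..........
273 .......xx.....xxx.x.xx...xxxooooooooxxxxxxxx.xxxxxxoooooooooo..xxx.xxx.xx.x...x.x.........
274 .......x.xx..x.....x.xxx.xxxoooooooxxxxxxxxxxxxxxxxoooooooooo.xx.xxxxxx.x....xxxx.........
```

>>> {"api": "step_arm", "payload": {"deltas": [[0.25, [1, 0.1, 0], 0], [0.25, [2.5, 0.2, 0], 0], [0.25, [4, 0.3, 0], 0], [0.25, [5.3, 0.4, 0], 0], [0.25, [6, 0.43, 0], 0], [0.25, [6.25, 0.43, 0], 0], [0.25, [6.25, 0.43, 0], 0], [0.25, [6.25, 0.43, 0], 0]]}}

```text
t: 11.52
tcp_pos: [0.5884, -0.2272, 0.2701]
orientation: [0.143, 0.99, -0.0, 0.0]
contact_force: [0.1, 0.8, -2.0]
width: 0.394
gripper_force: 60.2
```

>>> {"api": "step_arm", "payload": {"deltas": [[0.25, [0, 0, 1], 0], [0.25, [0, 0, 2], 0], [0.25, [0, 0, 3], 0], [0.25, [0, 0, 4], 0], [0.25, [0, 0, 4.6], 0], [0.25, [0, 0, 4.6], 0], [0.25, [0, 0, 4.6], 0], [0.25, [0, 0, 4.6], 0]]}}

```text
t: 12.18
tcp_pos: [0.5886, -0.2275, 0.2243]
orientation: [0.143, 0.99, -0.0, 0.0]
contact_force: [0.2, -0.6, -0.9]
width: 0.394
gripper_force: 60.2
```

```bash
python3 - <<'E'
from asc import *
np.set_printoptions(precision=4,suppress=True)
d=grab('wrist');save(d,'w10');b=grab('side');save(b,'d10');a=grab('scene');save(a,'s10')
s=d['s'];print(s['t'],s['tcp_pos'],s['orientation'],s['contact_force'],s['width']*85)
f=lambda i,x,y:cv2.resize(i['img'][y:y+75,x:x+50],(400,600),interpolation=cv2.INTER_CUBIC)
print(proj(a,[[.6023,-.2328,.113]]),proj(b,[[.6023,-.2328,.113]]))
cv2.imwrite('pics/c10.png',np.hstack([f(a,240,290),f(b,290,130)]))
E
```

```text
12.1833 [ 0.5886 -0.2275  0.2243] [ 0.1435  0.9897 -0.0001  0.0003] [ 0.1802 -0.5681 -0.8909] 33.455388485066365
[[261.9021 324.9483]] [[312.3369 170.47  ]]
```

View pics/c10.png

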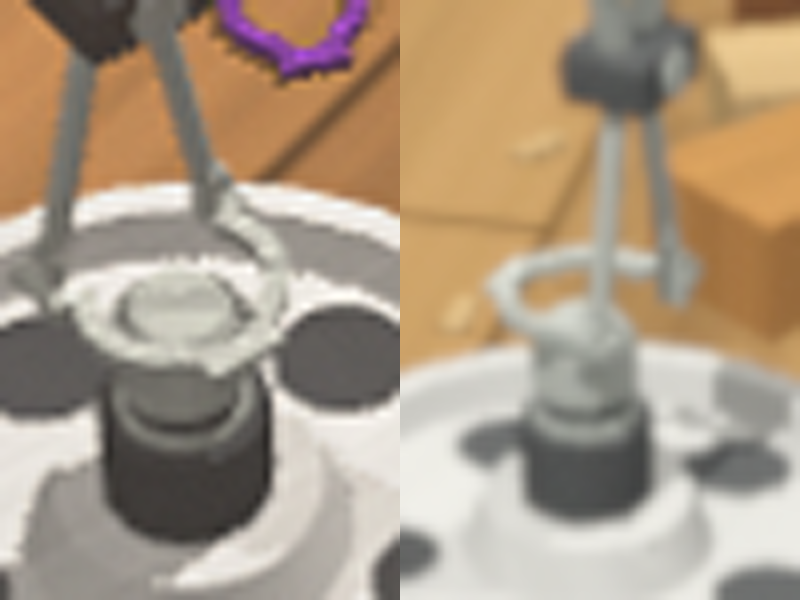

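The last picture shows, in scene, the ring just above the stub, surrounding it nearly evenly (outer edges at crop 80 and 288, stub centre about 184). In side, the ring is behind and above the stub top, with its left edge at 488. Next I fit the ring's position to these edges.

```bash
python3 - <<'E'
from h import *
from scipy.optimize import least_squares
np.set_printoptions(precision=4,suppress=True)
a,b,d=load('s10'),load('d10'),load('w10');s=d['s'];Rt=R.from_quat(s['orientation']).as_matrix()
t=np.linspace(-1.9,np.pi/2,80)
arc=np.c_[.0187*np.cos(t),.0187*np.sin(t)+.004] ; half=arc[arc[:,1]>0]; 
out=np.vstack([half,half*[1,-1]])
def pts(C):  # ring +x = -toolx
    return np.array([C+Rt@np.array([-p[0],p[1],0]) for p in out])
def f(p,C=None):
    P=pts(np.array([p[0],p[1],p[2]]));u=proj(a,P);w=proj(b,P)
    return np.array([u[:,0].max()-(240+288/8),u[:,1].max()-(290+368/8),u[:,0].min()-(240+76/8),w[:,0].min()-(290+(487-400)/8)])
for z in (.119,.122,.125):
    r=least_squares(lambda p:f([*p,z]),[.604,-.232],diff_step=1e-4);C=np.array([*r.x,z]);print(z,C,r.fun,'tool',Rt.T@(C-s['tcp_pos']))
# axle in the same cameras: top disc (dia 20, z .113) scene extremes
for z in (.113,):
    print('scene axle',atz(a,240+184/8,290+305/8,z),'side axle u',atz(b,290+(586-400)/8,170.5,z))
E
```

```text
0.119 [ 0.6066 -0.2385  0.119 ] [-0.2612  0.0186  0.2688  0.0167] tool [-0.0203 -0.0054  0.1053]
0.122 [ 0.6079 -0.2404  0.122 ] [-0.3545 -0.1462  0.0621 -0.4109] tool [-0.0221 -0.0068  0.1023]
0.125 [ 0.6092 -0.2423  0.125 ] [-0.4468 -0.3101 -0.1447 -0.8405] tool [-0.0239 -0.0083  0.0993]
scene axle [ 0.6078 -0.2371  0.113 ] side axle u [ 0.6004 -0.2331  0.113 ]
```

>>> {"api": "step_arm", "payload": {"deltas": [[0.25, [0.05, 0.05, 0.2], 0], [0.25, [0.05, 0.05, 0.4], 0], [0.25, [0.05, 0.05, 0.6], 0], [0.25, [0.05, 0.05, 0.8], 0], [0.25, [0.05, 0.05, 1.0], 0], [0.25, [0.05, 0.05, 1.2], 0], [0.25, [0.05, 0.05, 1.2], 0], [0.25, [0.05, 0.05, 1.2], 0]]}}

```text
t: 13.0
tcp_pos: [0.5879, -0.2267, 0.2115]
orientation: [0.144, 0.99, 0.0, -0.0]
contact_force: [0.1, 1.3, -2.5]
width: 0.395
gripper_force: 60.2
```

```bash
python3 - <<'E'
from asc import *
np.set_printoptions(precision=4,suppress=True)
F=[];M=[]
for i in range(3):
    a=grab('scene');s=a['s'];F.append(s['contact_force']);M.append(s['ft_torque'])
b=grab('side');save(a,'s11');save(b,'d11');print(s['tcp_pos'],F,M)
def g(d,x0,x1,y0,y1):
    h=cv2.cvtColor(cv2.resize(d['img'][y0:y1,x0:x1],None,fx=2,fy=2,interpolation=cv2.INTER_CUBIC),cv2.COLOR_BGR2GRAY)
    for i,r in enumerate(h): print(y0+i/2,''.join(' .:-=+*#%@'[min(9,v//25)] for v in r))
g(a,240,284,318,346)
print();g(b,295,335,160,184)
E
```

```text
[ 0.588  -0.2268  0.2118] [array([ 0.0624,  1.3021, -2.5417]), array([ 0.3802, -0.3353, -1.9279]), array([ 0.4904, -0.2746, -1.1159])] [array([-0.0262,  0.031 ,  0.0112]), array([ 0.0148, -0.0113, -0.0257]), array([0.0109, 0.0244, 0.014 ])]
318.0 @@@@@@@@@@@@%*+=====++++++++++++++++++++++++++++=========+****+++*****++++++++++++**#%%@
318.5 @@@@@@@@@@@%#*+=====++++++++++++++++++++++++++++=========+*****++****++++++++++++++*###%
319.0 @@@@@@@@%%%#*+======+++++++++++++++++++++++++++++========+*********++++++++++++++++*****
319.5 @@@@@%%%%##*++======+++++++++++++++++++++++++++++=======+**##****+++++++++*+++++++++++++
320.0 @@@@%%%##**++=======++++++++++++++++++++++++++++=======+*####**++++++++*++++**++++++++++
320.5 @%%%###***+++=======++++++++++++++++++++++++++++=======*%@%%#*+++++++++*++++***+++++++++
321.0 %%#*******+++======+++++++++++++++++++++++++++++======+#@@@%#+++++++++++++++++***+++++++
321.5 ##*+++++*++++======+++++++++++++++++++++********+====+*#@@@%#**++++++*++++++++++++++++++
322.0 ***++*****+++======+++++++++++**********##**###**++==+*#%%%%%###*******+++++++++++++++++
322.
[... 7937 characters left out ...]
++++
180.0 %%%%%%%%%%%%%%%%%%%%#**+=======++++*******+++====++*#%%%%%%%%%%%%%%##**+++++++++
180.5 %%%%%%%%%%%%%%%%%%%%#*++===--=====++*****+++======++*%%%@@@%%%%%%%%##**+++++++++
181.0 %%%%%%%%%%%%%%%%%%%%#*+++==----=====+++++++========+*#%@@@@@@%%%%%%##****+++++++
181.5 %%%%%%%%%%%%%%%%%%##*+++++===-==========++=========+*#%@@@@@@@@@@%%##*******++++
182.0 %%%%%%%%%%%%######**+++++++========================+*#%%@@@@@@@@@%%##*********++
182.5 %@@@@%%%%###*****+++===++++++++++====---==========-=+##%%%%%@@@@@%%####*********
183.0 @@@@%%%##***+++++=======+++++*++++++============---=+*##%%%%%%%%%%%#####********
183.5 @@@@%%%#**++++=====---===++******++++===========----=+*####%%%%%%%%######*******
```

The ring is threaded with no contact force. I continue down.

>>> {"api": "step_arm", "payload": {"deltas": [[0.25, [0, 0, 0.2], 0], [0.25, [0, 0, 0.4], 0], [0.25, [0, 0, 0.6], 0], [0.25, [0, 0, 0.8], 0], [0.25, [0, 0, 0.9], 0], [0.25, [0, 0, 0.9], 0]]}}

```text
t: 13.7
tcp_pos: [0.5878, -0.2267, 0.2022]
orientation: [0.144, 0.99, 0.0, -0.0]
contact_force: [-0.3, 0.0, -2.6]
width: 0.391
gripper_force: 60.2
```

>>> {"api": "step_arm", "payload": {"deltas": [[0.25, [0, 0, 0.2], 0], [0.25, [0, 0, 0.4], 0], [0.25, [0, 0, 0.6], 0], [0.25, [0, 0, 0.75], 0], [0.25, [0, 0, 0.8], 0], [0.25, [0, 0, 0.8], 0], [0.25, [0, 0, 0.8], 0], [0.25, [0, 0, 0.8], 0]]}}

```text
t: 14.37
tcp_pos: [0.588, -0.2268, 0.1948]
orientation: [0.144, 0.99, -0.0, 0.0]
contact_force: [0.3, 0.2, -2.0]
width: 0.397
gripper_force: 60.2
```

```bash
python3 - <<'E'
from asc import *
np.set_printoptions(precision=4,suppress=True)
F=[];M=[]
for i in range(6):
    a=grab('scene' if i%2 else 'wrist');s=a['s'];F.append(s['contact_force']);M.append(s['ft_torque'])
b=grab('side');save(a,'s12');save(b,'d12');print(s['tcp_pos'],s['width']*85,np.mean(F,0),np.mean(M,0))
def g(d,x0,x1,y0,y1):
    h=cv2.cvtColor(cv2.resize(d['img'][y0:y1,x0:x1],None,fx=2,fy=2,interpolation=cv2.INTER_CUBIC),cv2.COLOR_BGR2GRAY)
    for i,r in enumerate(h): print(y0+i/2,''.join(' .:-=+*#%@'[min(9,v//25)] for v in r))
g(a,243,284,323,353)
print();g(b,295,335,166,192)
C=lambda z:np.array([[.6023,-.2328,z]])
print([proj(a,C(z)) for z in (.113,.091)],[proj(b,C(z)) for z in (.113,.091)])
E
```

```text
[ 0.588  -0.2268  0.1948] 33.5700937035692 [ 0.0967 -0.1936 -2.156 ] [0.0005 0.0104 0.    ]
323.0 *+++++++++======+**##%%%@@@@@@@@@@@@@@@%%#*++===+*#%@@@@@@@@@@@@%#*******+++++++++
323.5 ++++++++++=====+*##%%%%@@@@@@@@@@%%%%%%%##**+++++**#%@@@@@@@@@@@%%##**##***+++++++
324.0 +++++++++======+#%@@@@@@@@@@@@@%%##########*********#%%@@@@@@@@@@@@%##%%##****++++
324.5 +++*****+======*%@@@@@@@@@@%%%%%#################**+*#%@@@@@@@@@@@@@%%@@%%##******
325.0 +++**##*++====+*%@@@@@@@@@%%######################*++*%@@@@@@@@@@@@@@@@@@@@%##****
325.5 ***##%%#*+====+#%@@@@@@@@%##***###################**+*#@@@@@@@@@@@@@@@@@@@@@%%####
326.0 ###%%@%#*+==-=+#%@@@@@@@%#***#######################*##%@@@@@@@@@@@@@@@@@@@@@@@@@@
326.5 %%%@@@@#*+==-=*#%@@@@@@%#***######%%%########%##%%######%@@@@@@@@@@@@@@@@@@@@@@@@@
327.0 %@@@@@@#*===-=*#%@@@@@%#*+*##%####%%%%#####%%%%%%%#######%%@@@@@@@@@@@@@@@@@@@@@@@
327.5 @@@@@@%#+===-=*%@@@@@%#*++*#%%%#%%%%%%%%%%%%%%%%%%####***#%@@@@@@@@@@@@@@@%%%%%%%%
328.0 @@@@@@%#+===-=#%@@@@@%#+++*%%%%%%%%%%%%%%%%%%%%%%%####**+*%@@@@@@@@@@@@@%##**+++++
328.5 %%%%%%#*+===-+#@@@@@@%*
[... 8282 characters left out ...]
---------=======--:::::-=+**####*++=-------------===
189.0 @@@@@@@@@%%%%%%%%%%#*=-----------------------::::::-=+*######**==------------===
189.5 @@@@@@@@@@@%%%%%%%%#*=----------------------:::::::-=+*###%%%##+==---------=====
190.0 @@@@@@@@@@@%%%%%%%%#*+=---------------:::::::::::::-=+*##%%%%%#*+==----=========
190.5 @@@@@@@@@@@@%%%%%%%#*+=---------------:::::::::::::-=+*#%%%@@%%#*+++++++++++++++
191.0 @@@@@@@@@@@%%%%%%%%#*+=---------------:::::::::::::-=*#%%%@@@%%##********++++***
191.5 @@@@@@@@@@@%%%%%%%%#*+=----------------::::::::::::-=*#%%@@@@%%#######**********
[array([[261.9021, 324.9483]]), array([[262.4427, 334.2767]])] [array([[312.3369, 170.47  ]]), array([[312.5292, 179.6813]])]
```

No side force. To pin the height I feel gently for the collar (contact means the ring is 4 mm too low), reading the vertical force.

>>> {"api": "step_arm", "payload": {"deltas": [[0.25, [0, 0, 0.05], 0], [0.25, [0, 0, 0.1], 0], [0.25, [0, 0, 0.15], 0], [0.25, [0, 0, 0.2], 0], [0.25, [0, 0, 0.2], 0], [0.25, [0, 0, 0.2], 0], [0.25, [0, 0, 0.2], 0]]}}

```text
t: 15.3
tcp_pos: [0.588, -0.2268, 0.1927]
orientation: [0.143, 0.99, -0.0, 0.0]
contact_force: [0.1, 0.6, -2.5]
width: 0.393
gripper_force: 60.2
```

```bash
cat > f.py <<'E'
from h import *
np.set_printoptions(precision=4,suppress=True)
F=[];M=[];P=[]
for i in range(8):
    optics.get_image('side');s=manip.read_state();F.append(s['contact_force']);M.append(s['ft_torque']);P.append(s['tcp_pos'])
print(s['t'],np.mean(P,0),np.mean(F,0),np.std(F,0)/8**.5,np.mean(M,0),s['width']*85)
E
python3 f.py
```

```text
15.7 [ 0.588  -0.2268  0.1927] [ 0.095   0.4514 -2.0332] [0.1288 0.1513 0.1324] [0.021  0.0087 0.0058] 33.5467466389738
```

>>> {"api": "step_arm", "payload": {"deltas": [[0.25, [0, 0, 0.05], 0], [0.25, [0, 0, 0.1], 0], [0.25, [0, 0, 0.1], 0], [0.25, [0, 0, 0.1], 0], [0.25, [0, 0, 0.1], 0]]}}

```text
t: 16.12
tcp_pos: [0.588, -0.2268, 0.1917]
orientation: [0.143, 0.99, 0.0, 0.0]
contact_force: [0.1, -0.3, -2.1]
width: 0.395
gripper_force: 60.2
```

```bash
python3 f.py
```

```text
16.5167 [ 0.588  -0.2268  0.1917] [-0.6252 -0.0991 -1.8169] [0.1416 0.1657 0.1966] [ 0.0014  0.0396 -0.0105] 33.61552959076618
```

>>> {"api": "step_arm", "payload": {"deltas": [[0.25, [0, 0, 0.05], 0], [0.25, [0, 0, 0.1], 0], [0.25, [0, 0, 0.1], 0], [0.25, [0, 0, 0.1], 0], [0.25, [0, 0, 0.1], 0]]}}

```text
t: 16.93
tcp_pos: [0.588, -0.2268, 0.1908]
orientation: [0.143, 0.99, -0.0, 0.0]
contact_force: [-0.2, -0.4, -0.1]
width: 0.398
gripper_force: 60.2
```

```bash
python3 f.py
```

```text
17.3333 [ 0.588  -0.2268  0.1908] [-0.2533 -0.2125 -0.1179] [0.1321 0.1556 0.1126] [0.0118 0.0776 0.0121] 33.488283735509604
```

>>> {"api": "step_arm", "payload": {"deltas": [[0.25, [0, 0, 0.03], 0], [0.25, [0, 0, 0.06], 0], [0.25, [0, 0, 0.06], 0], [0.25, [0, 0, 0.06], 0], [0.25, [0, 0, 0.06], 0]]}}

```text
t: 17.75
tcp_pos: [0.588, -0.2268, 0.1902]
orientation: [0.143, 0.99, -0.0, 0.0]
contact_force: [-0.0, -0.5, 0.8]
width: 0.392
gripper_force: 60.3
```

```bash
python3 f.py
```

```text
18.15 [ 0.588  -0.2268  0.1901] [-0.4882  0.1128  0.7279] [0.0623 0.1892 0.1791] [-0.0016  0.0951 -0.0013] 33.71967845403396
```

Contact starts at about TCP z 0.1917, on the tail. I raise to the plain part of the axle and probe the side clearance gently.

>>> {"api": "step_arm", "payload": {"deltas": [[0.25, [0, 0, -0.3], 0], [0.25, [0, 0, -0.7], 0], [0.25, [0, 0, -1.1], 0], [0.25, [0, 0, -1.35], 0], [0.25, [0, 0.1, -1.35], 0], [0.25, [0, 0.2, -1.35], 0], [0.25, [0, 0.2, -1.35], 0], [0.25, [0, 0.2, -1.35], 0]]}}

```text
t: 18.82
tcp_pos: [0.5885, -0.2247, 0.2033]
orientation: [0.143, 0.99, 0.0, -0.0]
contact_force: [-0.6, -1.2, -2.4]
width: 0.394
gripper_force: 60.2
```

```bash
cat >> f.py <<'E'
Rt=R.from_quat(s['orientation']).as_matrix();print('tool F',Rt.T@np.mean(F,0),'M',Rt.T@np.mean(M,0))
E
python3 f.py
```

```text
19.2167 [ 0.5885 -0.2248  0.2035] [-0.1052 -0.1762 -1.9844] [0.0865 0.1934 0.1785] [ 0.012   0.0228 -0.0016] 33.216593547875846
tool F [ 0.0508 -0.1989  1.9844] M [-0.005   0.0253  0.0016]
```

>>> {"api": "step_arm", "payload": {"deltas": [[0.25, [0, -0.1, 0], 0], [0.25, [0, -0.2, 0], 0], [0.25, [0, -0.3, 0], 0], [0.25, [0, -0.4, 0], 0], [0.25, [0, -0.4, 0], 0], [0.25, [0, -0.4, 0], 0]]}}

```text
t: 19.72
tcp_pos: [0.5874, -0.2288, 0.2036]
orientation: [0.144, 0.99, 0.0, 0.0]
contact_force: [0.3, 0.8, -2.2]
width: 0.392
gripper_force: 60.2
```

```bash
python3 f.py
```

```text
20.1167 [ 0.5874 -0.2287  0.2036] [-0.2566 -0.2125 -2.3261] [0.1154 0.1272 0.1594] [0.0024 0.0103 0.0062] 33.53466190607738
tool F [ 0.1857 -0.2766  2.326 ] M [ 0.0006  0.0105 -0.0062]
```

>>> {"api": "step_arm", "payload": {"deltas": [[0.25, [0, 0.1, 0], 0], [0.25, [0, 0.2, 0], 0], [0.25, [0.1, 0.2, 0], 0], [0.25, [0.2, 0.2, 0], 0], [0.25, [0.2, 0.2, 0], 0], [0.25, [0.2, 0.2, 0], 0]]}}

```text
t: 20.62
tcp_pos: [0.586, -0.2262, 0.2037]
orientation: [0.143, 0.99, -0.0, 0.0]
contact_force: [0.6, 0.2, -1.7]
width: 0.392
gripper_force: 60.2
```

```bash
python3 f.py
```

```text
21.0167 [ 0.5861 -0.2262  0.2036] [-0.147  -0.0472 -2.2014] [0.1513 0.0885 0.1306] [0.0096 0.007  0.0184] 32.85656997785199
tool F [ 0.1276 -0.087   2.2014] M [-0.0072  0.0094 -0.0184]
```

>>> {"api": "step_arm", "payload": {"deltas": [[0.25, [0.08, 0, 0], 0], [0.25, [0.15, 0, 0], 0], [0.25, [0.15, 0, 0], 0], [0.25, [0.15, 0, 0], 0], [0.25, [0.15, 0, 0], 0]]}}

```text
t: 21.43
tcp_pos: [0.5846, -0.2258, 0.2036]
orientation: [0.144, 0.99, -0.0, 0.0]
contact_force: [0.5, -0.1, -3.1]
width: 0.392
gripper_force: 60.2
```

```bash
python3 f.py
```

```text
21.8333 [ 0.5847 -0.2258  0.2036] [ 0.3152  0.0134 -2.2748] [0.1582 0.1939 0.1701] [-0.0357 -0.1413  0.0088] 33.257312400579835
tool F [-0.2983  0.1023  2.2748] M [-0.0059 -0.1456 -0.0088]
```

>>> {"api": "step_arm", "payload": {"deltas": [[0.25, [0.08, 0, 0], 0], [0.25, [0.15, 0, 0], 0], [0.25, [0.15, 0, 0], 0], [0.25, [0.15, 0, 0], 0], [0.25, [0.15, 0, 0], 0]]}}

```text
t: 22.25
tcp_pos: [0.5832, -0.2254, 0.2036]
orientation: [0.143, 0.99, -0.0, 0.0]
contact_force: [1.7, -0.6, -2.3]
width: 0.395
gripper_force: 60.2
```

```bash
python3 f.py
```

```text
22.65 [ 0.5832 -0.2254  0.2036] [ 1.3495 -0.4626 -2.1938] [0.157  0.234  0.1403] [-0.0908 -0.3756 -0.0059] 33.48727591429803
tool F [-1.4252 -0.0603  2.1939] M [-0.0196 -0.3859  0.0059]
```

The tail touches at +2.6 mm, and ±2 mm sideways is free. The centred spot is 4.4 mm back from here; I go there and then down to groove level.

>>> {"api": "step_arm", "payload": {"deltas": [[0.25, [-0.1, 0, 0], 0], [0.25, [-0.2, 0, 0], 0], [0.25, [-0.3, 0, 0], 0], [0.25, [-0.44, 0, 0], 0], [0.25, [-0.44, 0, 0.3], 0], [0.25, [-0.44, 0, 0.6], 0], [0.25, [-0.44, 0, 0.8], 0], [0.25, [-0.44, 0, 0.9], 0]]}}

```text
t: 23.32
tcp_pos: [0.5872, -0.2265, 0.1939]
orientation: [0.144, 0.99, 0.0, -0.0]
contact_force: [-0.3, -0.2, -1.5]
width: 0.393
gripper_force: 60.1
```

>>> {"api": "step_arm", "payload": {"deltas": [[0.25, [0, 0, 0], 0], [0.25, [0, 0, 0], 0], [0.25, [0, 0, 0], 0], [0.25, [0, 0, 0], 0]]}}

```text
t: 23.65
tcp_pos: [0.5874, -0.2266, 0.1948]
orientation: [0.143, 0.99, -0.0, 0.0]
contact_force: [-0.8, -0.3, -1.3]
width: 0.392
gripper_force: 60.1
```

```bash
python3 f.py; python3 - <<'E'
from h import *
np.set_printoptions(precision=4,suppress=True)
from asc import asc
w=grab('wrist');asc(w,275,365,222,262,2)
E
```

```text
24.05 [ 0.5874 -0.2266  0.1947] [-0.0493 -0.1272 -2.1782] [0.1332 0.1748 0.0985] [ 0.0006  0.0134 -0.0102] 33.47522816680783
tool F [ 0.0112 -0.1359  2.1782] M [0.0032 0.013  0.0102]
cols 275 365
222 o##oooooo#################################ooo
224 o#o#oooo####o#####ooooooo#################ooo
226 o###ooo#oo######ooooooooxx######o#ooo######oo
228 ###ooo##oo####ooooxooooxooxo####o##########oo
230 o##ooooooo###oxoo.ooooxxoooxo###oooo#######oo
232 ###ooooo#oo##xx.ooooooooooooxo##o#o#########o
234 ###oooooooo#.oxoooooooooooooxx#oooo##########
236 ###ooooooooox.oooooooooooooooxooooo##########
238 ##ooooooooooxx.xooooooooooooooooooo##########
240 ###oooooooxoo.xxxooooooooooxooooxo###########
242 ###oo####oxoxxxoooo#######oxoooooo###########
244 ###oo###oxooooooooooooooooooooooooo##########
246 ###ooo#oooooooooooooooooooooooooooo##########
248 ###ooo#oooooooooooooooooooooooooooo##########
250 ####oo#oooooooooooooooooooooooooooo##########
252 ####oo#oooooooooooooooooooooooooooo##########
254 #####oooooooooooooooooooooooooooooo##########
256 #####oooooooooooooooooooooooooooooo##########
258 #####ooooooooooo.oooooooooooooooooo##########
260 #######oooooooooooooooooooooooooooo##########
```

```bash
python3 -c "
from bench import manip
print(manip.job_done())"
```

```text
the job is handed in; nothing more can be done
None
```

I handed the job in with the pliers fully squeezed. The spread ring hangs free around the axle stub at about groove height (within roughly 1 mm, tail slightly low) and near the centre. Final force readings showed only the weight of the pliers and ring; earlier I had touched the ring lightly to the collar and axle to find its position.

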